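Lay the cheese loaf down against the rail

ROBOT

A 6-joint arm with a two-finger parallel gripper is mounted at the origin on the work surface. World frame = base frame: x ahead of the robot, y to its left, z up, the work surface at z = 0. Lengths are in m, angles in rad, forces in N, time in s.
With the tool pointing down it reaches from about 0.375 to 0.975 m from the base axis. Payload 3.8 kg.
Tool frame: the origin (TCP) lies at the very end of the fingers, on their centre line; the grasp point (between the pads) lies 19 mm behind it (arm.grasp_offset is the distance from the TCP to the grasp point, in m); z points along the fingers, y is the line along which they close (so a half turn about z gives the same grasp; the last joint's range is limited). The gripper opens to 88 mm and grips with 3 to 60 N. Pads are 18 mm wide; open, the fingers measure 123 mm over their backs; the gripper's body (75 mm by 187 mm) begins 45 mm behind the grasp point.
Start: joints at [1.089, 0.264, 1.604, -0, 1.274, -0.037], TCP at [0.29, 0.609, 0.239] pointing down, gripper open.
Joint ranges: [-2.63, 2.63], [-0.94, 2.18], [0.31, 2.57], [-1.31, 4.45], [0, 2.66], [-2.55, 2.55]. Speed limits (rad/s): [2.57, 2.57, 3.14, 3.14, 3.14, 3.14].

INTERFACE

Orientations are given as a 3x3 rotation matrix whose columns are the frame's x, y, z axes.
In Python, from station import arm gives the robot as it stands. The module is installed in compiled form; this text tells all that it offers.
- The arm moves only by the shell command python3 -m inch 'ROWS' [FORCE]. ROWS is JSON, a list that holds one entry, the list of rows, each a list of 5 numbers: the opening in per cent of the stroke, from 0 (shut) to 100 (fully open), then the shift along the tool's x, y, z in m, then the turn about the tool's z in rad. A call has 1 to 12 rows; each row is the pose to reach, as a shift and turn from the pose commanded when the call began, along the tool's axes at that moment; what a row does not reach only later rows make up. A row lasts 1/10 s, in which the tool goes at most 50 mm and 8.59 degrees, less where a joint would pass 70% of its speed; a pose out of reach is approached as far as the arm can. A call with a gripper value outside its range is refused whole. The fingers move at their own pace and stop on an object; FORCE is the grip in N (left out, the last holds). Time passes only in rows, so rows that repeat a pose let the fingers close. It gives the time, the measured TCP pose, the force, the opening and the grip force at its end, in the units of the state.
- arm.state(): the state, without advancing time (a new reading comes with each control period).
- arm.get_image(name): name is "side" or "top" or "wrist"; returns a dict with "color" (384x512x3 uint8, blue, green, red), "depth" (384x512 float32, m along the optical axis (not along the pixel's ray), 0 where there is no reading), "mtx" (3x3 intrinsics, pixels), "dist" ([k1, k2, p1, p2, k3] as OpenCV has them; the pictures are not rectified), "view" (4x4, takes a point from world to camera coordinates). Camera axes: x right, y up, looking along -z (the intrinsics and any distortion apply to the point x, -y, -z); pixel columns grow to the right and rows downward; lengths in m; the calibration is good to about 2 mm. A picture is of the moment at which its call begins.
- arm.sign_off(): hands the job in; it is judged then, once.
The state is a dict: "time": time; "joint_positions": joint angles; "dq": joint speeds; "joint_efforts": joint torques, N m; "position": TCP position; "ee_rot": TCP orientation; "contact_force": force on the tool from outside, world axes, zero at the start; "moment": the same for the moment, N m; "width": finger opening in m; "gripper_force": force on a finger pad.
Only numpy, scipy, OpenCV 4.12 (cv2) and the standard library are available. Lean on these libraries where they do the work, as an engineer would, in place of code of your own. Each camera call takes 0.05 s, during which the arm holds its last target. There are 200 camera calls.

TASK

Push the upright orange cheese loaf over towards the board's steel end rail so that it lies on its broad side on the board, then push it along the board until its top end sits squared up and flush against the rail. Only push it, never lift it, and leave the white loaf, the salami and the tub standing where they are.

Things in the scene. Friction and masses are not known exactly. Their poses are not given: they have to be found in the camera images.
- board: Fixed wooden board on the counter, 360 mm (its x) by 430 mm (its y), 12 mm thick. Origin on the underside near its middle, z up; top at z = 12 mm. A steel rail 10 mm thick runs along the whole +y end, standing 40 mm above the board's top, inner face at board y = +200 mm. The -y end, at y = -210 mm, is open.
- rail_face (a point): Middle of the foot of the rail's inner face, on the board's top surface (board x = 0, y = +200 mm, z = 12 mm); axes as the board's.
- cheddar_center (a point): Centre of the orange cheese loaf (black and brass label), a loose rigid block 85 mm wide (its x), 55 thick (y), 160 tall (z), 0.6 to 0.95 kg. Stands near the board's open -y end, about 80 mm either side of the middle line, its y axis within 0.12 rad of board y. Pushed near the top it tips about its foot edge without sliding and falls once leaned 0.35 rad. Lying, its centre is 27.5 mm above the board.
- cheddar_top (a point): Centre of the orange loaf's top end face, 80 mm from its centre along its z axis; axes as the loaf's. This end face finally meets the rail.
- mozzarella_center (a point): Centre of the white cheese loaf with a paper and green label, of the same size (85 x 55 x 160 mm), standing loose on the board beside the orange one, about 160 mm from it across the board. To be left alone.
- salami_center (a point): Centre of an upright dark red salami, 60 mm diameter and 200 mm tall, standing loose on the counter beyond the rail. To be left alone.
- tub_center (a point): Centre of a white deli tub with a green lid, 106 mm diameter and 70 mm tall, standing loose on the counter beyond the rail. To be left alone.
Things that resemble listed ones, but are neither listed nor needed, are in the scene too. Leave any purple look-alike of the part that bears cheddar_center alone.

How it is judged:
On the way:
1. the orange loaf has been tipped over and lies on its broad side on the board (angle between cheddar_center's own z axis and vertical above 1.47 rad and angle between cheddar_center's own x axis and vertical between 1.47 and 1.67 rad and z of cheddar_center in the frame of board between 0.033 and 0.047 m), for 0.2 s.
At the end, for the whole second after the job is handed in: The orange loaf lies flat on its broad side (within 0.1 rad) on the board, within 140 mm of its middle line, top end within 8 mm of the rail and square to it within 0.1 rad. It was never lifted; white loaf, salami and tub are within 20 mm of their places, upright (all of step 1 and y of cheddar_top in the frame of board between 0.192 and 0.204 m and angle between the z axis of cheddar_center and the y axis of board, either way round below 0.1 rad and x of cheddar_center in the frame of board between -0.14 and 0.14 m); the robot touches nothing.
It fails at once if the orange loaf is lifted or carried off the board (z of cheddar_center in the frame of board above 0.107 m or (angle between cheddar_center's own z axis and vertical above 0.9 rad and z of cheddar_center in the frame of board above 0.097 m) or (angle between cheddar_center's own z axis and vertical above 1.35 rad and z of cheddar_center in the frame of board above 0.065 m)).
It fails at once if the white loaf is displaced by more than 20 mm or tipped by more than 0.25 rad (distance of mozzarella_center from where it was at the start of the episode above 0.02 m or angle between mozzarella_center's own z axis and vertical above 0.25 rad).
It fails at once if the salami is displaced by more than 20 mm or tipped by more than 0.25 rad (distance of salami_center from where it was at the start of the episode above 0.02 m or angle between salami_center's own z axis and vertical above 0.25 rad).
It fails at once if the tub is displaced by more than 20 mm or tipped by more than 0.25 rad (distance of tub_center from where it was at the start of the episode above 0.02 m or angle between tub_center's own z axis and vertical above 0.25 rad).
It also fails if it takes over 54 s, if anything falls off the work surface, if the arm or the gripper's body presses on something with over 40 N, if the wrist force passes 120 N, or if a joint passes its speed limit or range.

## Working session

There is one attempt and no reset: what is moved stays moved. The work goes in short steps, Python scripts to look and compute and a shell command to move; the robot and the scene stay as the last step left them, time stands still between calls to the robot, and variables do not carry over. Pictures are saved under pics/ and viewed, at most 10 in all, crops included, and the job is handed in when it is done.

```bash
mkdir -p pics
cat > h.py <<'E'
import numpy as np, cv2
from station import arm
def cloud(im):
    d=im["depth"]; h,w=d.shape
    uv=np.stack(np.meshgrid(np.arange(w),np.arange(h)),-1).reshape(-1,1,2).astype(np.float64)
    n=cv2.undistortPoints(uv,im["mtx"],im["dist"]).reshape(h,w,2)
    c=np.stack([n[...,0]*d,-n[...,1]*d,-d,np.ones_like(d)],-1)
    return (c@np.linalg.inv(im["view"]).T)[...,:3]
E
python3 - <<'E'
from h import *
ims={n:arm.get_image(n) for n in("top","side")}
for n,i in ims.items(): np.savez(n+"0.npz",**i); print(n,np.linalg.inv(i["view"])[:3,3].round(3),(i["depth"]>0).mean())
cv2.imwrite("pics/a.png",np.vstack([ims["top"]["color"],ims["side"]["color"]])[:, :] if 0 else cv2.resize(np.hstack([ims["top"]["color"],ims["side"]["color"]]),(800,300)))
cv2.imwrite("pics/top.png",cv2.resize(ims["top"]["color"],(800,600)))
s=arm.state();print(s["time"],s["position"],s["ee_rot"].round(3) if hasattr(s["ee_rot"],'round') else s["ee_rot"],s["width"])
E
```

```text
top [0.436 0.034 1.195] 0.9957936604817709
side [ 0.296 -0.481  0.812] 0.9960581461588541
0.1 [0.29013619 0.60877333 0.23753058] [[-0.903  0.43  -0.001]
 [ 0.43   0.903 -0.002]
 [ 0.    -0.002 -1.   ]] 0.08810989954624492
```

View pics/a.png

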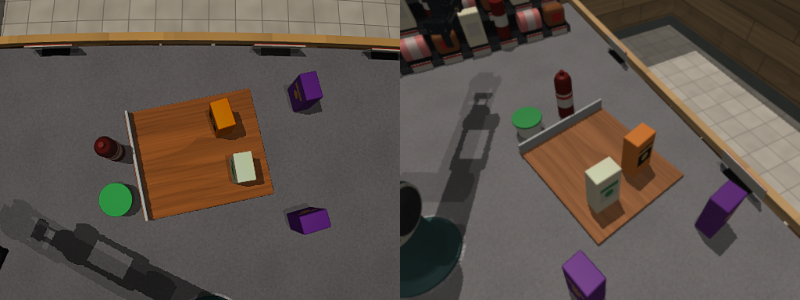

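View pics/top.png

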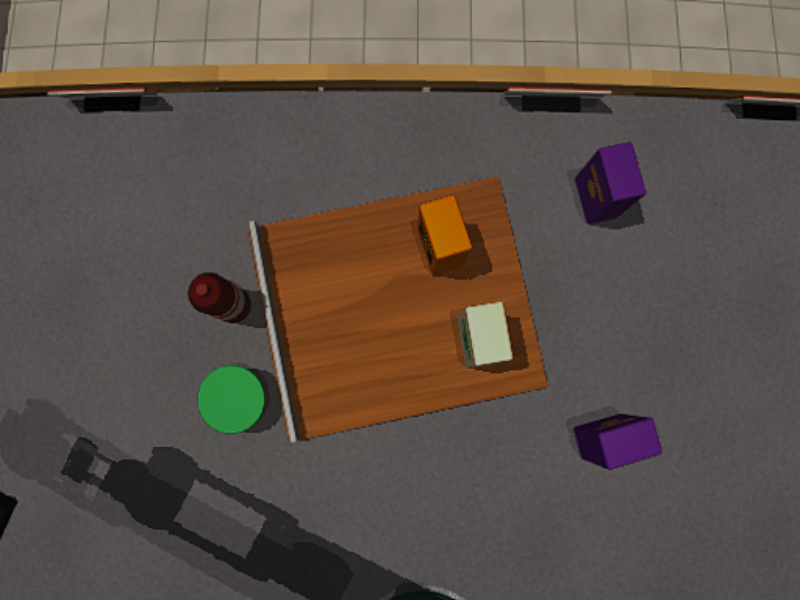

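Candidates in the 800x600 top view: orange loaf (445,235), white loaf (487,333), and purple look-alikes (610,183) and (617,440). I choose the orange one with the black and brass label. The rail runs from (252,222) to (295,440), the salami is at (215,295) and the tub at (231,400).

```bash
cat >> h.py <<'E'
def rect(P,m):
    r=cv2.minAreaRect((P[m][:,:2]*1000).astype(np.float32)); return r, cv2.boxPoints(r).round(0).tolist()
def hsv(im): return cv2.cvtColor(im["color"],cv2.COLOR_BGR2HSV)
E
python3 - <<'E'
from h import *
im=dict(np.load("top0.npz")); P=cloud(im); H=hsv(im); h,s,v=[H[...,i] for i in range(3)]
z=P[...,2]
print("counter",np.median(z[300:,350:][z[300:,350:]<.05]))
m=(z>.150)&(z<.19)&(h>8)&(h<22)&(s>150)
m=cv2.erode(m.astype(np.uint8),np.ones((2,2)))>0
print("orange",m.sum(),np.median(z[m]),rect(P,m))
m=(z>.150)&(z<.19)&(s<80)&(P[...,1]<.1)&(P[...,1]>-.3)&(P[...,0]<.65)
m=cv2.morphologyEx(m.astype(np.uint8),cv2.MORPH_OPEN,np.ones((3,3)))>0
print("white",m.sum(),np.median(z[m]),rect(P,m))
B=(z>.006)&(z<.02)&(h>3)&(h<20)&(s>100)
B=cv2.morphologyEx(B.astype(np.uint8),cv2.MORPH_OPEN,np.ones((5,5)))>0
print("board",B.sum(),np.median(z[B]),rect(P,B))
R=(z>.044)&(z<.058)&(s<70)&(P[...,1]>.1)&(P[...,1]<.45)
R=cv2.morphologyEx(R.astype(np.uint8),cv2.MORPH_OPEN,np.ones((2,2)))>0
print("rail",R.sum(),rect(P,R))
i=dict(np.load("side0.npz"));c=i["color"][140:290,220:400]
cv2.imwrite("pics/crop.png",cv2.resize(c,None,fx=3,fy=3))
E
```

```text
counter 0.000651940124642536
orange 886 0.17198667365919829 (((663.779296875, -27.465621948242188), (83.05239868164062, 54.22831726074219), 18.29460334777832), [[616.0, -15.0], [633.0, -66.0], [712.0, -40.0], [695.0, 11.0]])
white 920 0.172261450727635 (((511.6390075683594, -88.97676849365234), (84.3243179321289, 53.882720947265625), 9.556938171386719), [[466.0, -69.0], [475.0, -123.0], [558.0, -109.0], [549.0, -55.0]])
board 19471 0.012165872957549784 (((569.2257080078125, 34.986236572265625), (360.4984130859375, 411.57843017578125), 12.473694801330566), [[349.0, 197.0], [438.0, -205.0], [790.0, -127.0], [701.0, 275.0]])
rail 560 (((502.23895263671875, 224.9721221923828), (354.4522399902344, 192.44065856933594), 42.40593338012695), [[306.0, 177.0], [436.0, 34.0], [698.0, 273.0], [568.0, 416.0]])
```

View pics/crop.png

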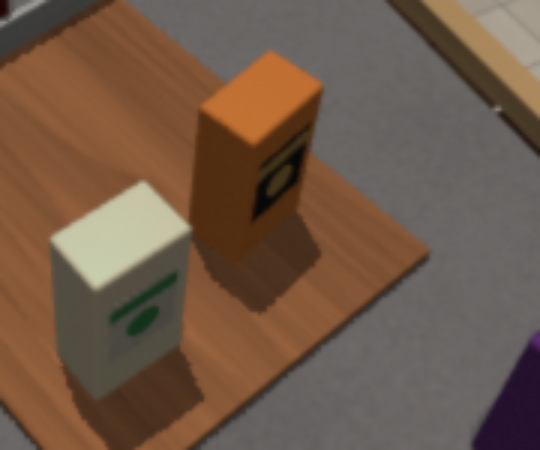

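The crop confirms it: orange loaf with the black and brass label at crop (275,170), white loaf at (120,290). The board's y axis in world is (-.216,.976), the loaf's is (-.314,.949), and the loaf is centred at (.664,-.027). I go behind it, high up, with the fingers half open.

```bash
python3 -m inch '[[[45,0,0,-0.04,0],[45,0,0,-0.07,0],[45,-0.654,-0.459,-0.07,0.807],[45,-0.654,-0.459,-0.07,0.807],[45,-0.654,-0.459,-0.07,0.807],[45,-0.654,-0.459,-0.07,0.807],[45,-0.654,-0.459,-0.07,0.807],[45,-0.654,-0.459,-0.07,0.807],[45,-0.654,-0.459,-0.07,0.807],[45,-0.654,-0.459,-0.07,0.807],[45,-0.654,-0.459,-0.07,0.807],[45,-0.654,-0.459,-0.07,0.807]]]'; python3 -c "
from h import *
s=arm.state();R=np.array(s['ee_rot']);print(R.round(3));d=np.array([.683,-.086,.30])-s['position'];print('shift',R.T@d)"
```

```text
time: 1.3
position: [0.5366, 0.1719, 0.3084]
ee_rot: [[-0.314, 0.95, -0.0], [0.95, 0.314, -0.0], [0.0, -0.0, -1.0]]
contact_force: [0.4, -0.3, -0.2]
width: 0.0397
gripper_force: 0.0
[[-0.314  0.95  -0.   ]
 [ 0.95   0.314 -0.   ]
 [ 0.    -0.    -1.   ]]
shift [-0.29082709  0.05808756  0.00830904]
```

```bash
python3 -m inch '[[[45,-0.05,0.01,0,0],[45,-0.10,0.02,0,0],[45,-0.15,0.03,0,0],[45,-0.2,0.04,0,0],[45,-0.245,0.05,0,0],[45,-0.29,0.058,0,0],[45,-0.29,0.058,0,0],[45,-0.29,0.058,0,0]]]'; python3 -c "
from h import *
s=arm.state();R=np.array(s['ee_rot']);d=np.array([.683,-.086,.145])-s['position'];print('shift',R.T@d)
i=arm.get_image('wrist');t=arm.get_image('side');cv2.imwrite('pics/b.png',cv2.resize(np.hstack([i['color'],t['color']]),(800,300)))"
```

```text
time: 2.1
position: [0.6821, -0.0843, 0.3074]
ee_rot: [[-0.311, 0.95, -0.002], [0.95, 0.311, 0.001], [0.001, -0.002, -1.0]]
contact_force: [-0.8, -0.4, -1.0]
width: 0.0397
gripper_force: 0.0
shift [-0.00218307  0.00061919  0.16235953]
```

View pics/b.png

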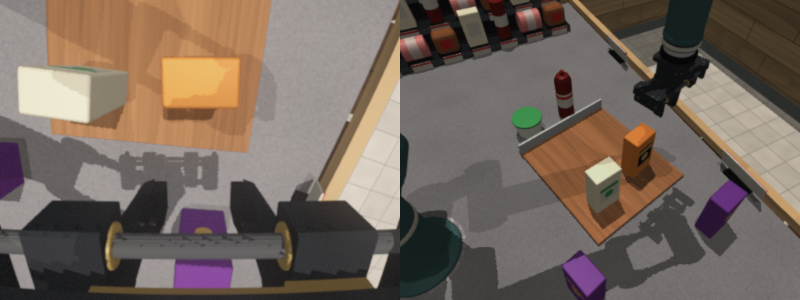

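Wrist view: the fingers at (150,190) and (245,190) straddle the rear of the orange loaf (200,83) squarely. The white loaf at (70,95) is clear. Next I descend to push height.

```bash
python3 -m inch '[[[45,-0.003,0,0.04,0],[45,-0.003,0,0.08,0],[45,-0.003,0,0.12,0],[45,-0.003,0,0.155,0],[45,-0.003,0,0.16,0],[45,-0.003,0,0.16,0]]]' && python3 -m inch '[[[45,0.005,0,0,0],[45,0.01,0,0,0],[45,0.015,0,0,0],[45,0.02,0,0,0],[45,0.025,0,0,0],[45,0.03,0,0,0],[45,0.035,0,0,0],[45,0.04,0,0,0],[45,0.045,0,0,0]]]'
```

```text
time: 2.8
position: [0.6821, -0.0845, 0.1479]
ee_rot: [[-0.315, 0.949, -0.003], [0.949, 0.315, 0.001], [0.001, -0.002, -1.0]]
contact_force: [-0.0, 0.6, 0.9]
width: 0.0396
gripper_force: 0.0
time: 3.7
position: [0.669, -0.043, 0.1487]
ee_rot: [[-0.314, 0.95, -0.0], [0.95, 0.314, 0.0], [0.0, -0.0, -1.0]]
contact_force: [0.4, -1.3, 0.9]
width: 0.0394
gripper_force: 0.5
```

```bash
python3 -m inch '[[[45,0.005,0,0,0],[45,0.01,0,0,0],[45,0.015,0,0,0],[45,0.02,0,0,0],[45,0.025,0,0,0],[45,0.03,0,0,0],[45,0.035,0,0,0],[45,0.04,0,0,0],[45,0.045,0,0,0],[45,0.045,0,0,0],[45,0.045,0,0,0],[45,0.045,0,0,0]]]';  python3 -c "
from h import *
t=arm.get_image('side');cv2.imwrite('pics/c.png',t['color'])"
```

```text
time: 4.9
position: [0.6551, -0.0008, 0.1488]
ee_rot: [[-0.314, 0.95, 0.0], [0.95, 0.314, -0.0], [-0.0, 0.0, -1.0]]
contact_force: [0.2, -0.2, -0.4]
width: 0.0397
gripper_force: 0.0
```

View pics/c.png

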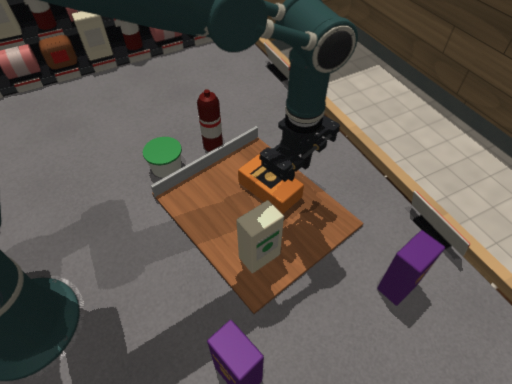

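The loaf has fallen and lies flat at (270,183); the white loaf (260,238), salami and tub are untouched. I back off and measure.

```bash
python3 -m inch '[[[45,-0.04,0,0,0],[45,-0.08,0,0,0],[45,-0.095,0,0,0],[45,-0.095,0,0,0]]]'
cat >> h.py <<'E'
YD=np.array([-.216,.976]);XD=np.array([.976,.216]);O=np.array([.568,.040])
def meas():
    for n in("top","side"):
        im=arm.get_image(n);P=cloud(im);H=hsv(im);z=P[...,2]
        m=(z>.061)&(z<.073)&(H[...,0]<35)&(np.abs(P[...,0]-.62)<.2)&(np.abs(P[...,1]-.07)<.2)
        # label included: top-face height band, largest blob
        k,l,st,_=cv2.connectedComponentsWithStats(m.astype(np.uint8)); j=1+np.argmax(st[1:,4]); m=l==j
        r,b=rect(P,m); c=np.array(b)/1000-O
        print(n,m.sum(),np.median(z[m]),r,"board corners",np.c_[c@XD,c@YD].round(3).tolist())
    s=arm.state();p=np.array(s["position"][:2])-O;print("tcp board",p@XD,p@YD,s["position"])
E
python3 -c "
from h import *
meas()"
```

```text
time: 5.35
position: [0.6852, -0.093, 0.1486]
ee_rot: [[-0.311, 0.951, 0.0], [0.951, 0.311, -0.0], [-0.0, 0.0, -1.0]]
contact_force: [-0.0, 0.0, -0.7]
width: 0.0397
gripper_force: 0.0
top 2022 0.0671927829052672 ((631.4081420898438, 76.72982025146484), (85.65106201171875, 159.64419555664062), 17.946929931640625) board corners [[0.019, 0.097], [0.035, -0.061], [0.12, -0.053], [0.105, 0.106]]
side 1428 0.06578741085402062 ((632.6826171875, 76.05647277832031), (86.39812469482422, 159.20819091796875), 17.814945220947266) board corners [[0.02, 0.097], [0.035, -0.062], [0.121, -0.054], [0.106, 0.105]]
tcp board 0.08545039901211444 -0.1524079837686825 [ 0.68440912 -0.09039305  0.14838092]
```

```bash
python3 -m inch '[[[45,0.025,-0.003,0,0.05],[45,0.042,-0.006,0.01,0.098],[45,0.042,-0.006,0.05,0.098],[45,0.042,-0.006,0.09,0.098],[45,0.042,-0.006,0.118,0.098],[45,0.042,-0.006,0.118,0.098],[45,0.042,-0.006,0.118,0.098]]]';python3 -c "
from h import *
s=arm.state();p=np.array(s['position'][:2])-O;print('tcp board',p@XD,p@YD,s['ee_rot'])"
```

```text
time: 6.15
position: [0.6653, -0.0515, 0.0306]
ee_rot: [[-0.22, 0.975, -0.001], [0.975, 0.22, 0.0], [0.001, -0.001, -1.0]]
contact_force: [-0.6, 0.3, 0.8]
width: 0.0393
gripper_force: 0.0
tcp board 0.07523722000423722 -0.11032257053854015 [[-2.20379942e-01  9.75413094e-01 -1.40587622e-03]
 [ 9.75413805e-01  2.20380779e-01  4.69803079e-04]
 [ 7.68080172e-04 -1.26777590e-03 -9.99998901e-01]]
```

```bash
python3 -m inch '[[[45,0.01,0,0,0],[45,0.02,0,0,0],[45,0.03,0,0,0],[45,0.04,0,0,0],[45,0.05,0,0,0],[45,0.06,0,0,0],[45,0.07,0,0,0],[45,0.08,0,0,0],[45,0.09,0,0,0],[45,0.10,0,0,0],[45,0.11,0,0,0],[45,0.11,0,0,0]]]';python3 -c "
from h import *
meas()"
```

```text
time: 7.35
position: [0.6422, 0.0556, 0.0315]
ee_rot: [[-0.22, 0.975, 0.001], [0.975, 0.22, 0.0], [-0.0, 0.001, -1.0]]
contact_force: [1.3, -0.0, 1.1]
width: 0.0398
gripper_force: 0.0
top 950 0.06697049215202255 ((616.1033325195312, 180.0492401123047), (86.21875, 85.66537475585938), 12.878397941589355) board corners [[0.034, 0.169], [0.035, 0.083], [0.121, 0.084], [0.12, 0.169]]
side 651 0.06581784031433668 ((618.2312622070312, 174.05819702148438), (87.06848907470703, 98.41121673583984), 11.711380004882812) board corners [[0.035, 0.169], [0.034, 0.071], [0.121, 0.07], [0.122, 0.168]]
tcp board 0.0751096096715474 -0.0011617123858820636 [0.64161444 0.05510144 0.03083935]
```

Squared up, with 31 mm to go. I push on gently and watch the force.

```bash
python3 -m inch '[[[45,0.005,0,0,0],[45,0.01,0,0,0],[45,0.015,0,0,0],[45,0.019,0,0,0],[45,0.022,0,0,0],[45,0.025,0,0,0],[45,0.027,0,0,0],[45,0.029,0,0,0],[45,0.03,0,0,0],[45,0.031,0,0,0],[45,0.031,0,0,0]]]';python3 -m inch '[[[45,0.001,0,0,0],[45,0.002,0,0,0],[45,0.002,0,0,0]]]'
```

```text
time: 8.55
position: [0.635, 0.0849, 0.0307]
ee_rot: [[-0.219, 0.976, 0.0], [0.976, 0.219, 0.0], [0.0, 0.0, -1.0]]
contact_force: [1.7, -3.9, 0.6]
width: 0.0397
gripper_force: 2.0
time: 8.85
position: [0.6349, 0.0856, 0.0307]
ee_rot: [[-0.219, 0.976, 0.0], [0.976, 0.219, -0.002], [-0.002, 0.0, -1.0]]
contact_force: [1.4, -8.9, 2.4]
width: 0.0398
gripper_force: 4.2
```

```bash
python3 -m inch '[[[45,0.001,0,0,0],[45,0.001,0,0,0],[45,-0.01,0,0,0],[45,-0.04,0,0,0],[45,-0.06,0,0,0],[45,-0.06,0,-0.05,0],[45,-0.06,0,-0.1,0],[45,-0.06,0,-0.15,0],[45,-0.1,0,-0.2,0],[45,-0.14,0,-0.2,0],[45,-0.14,0,-0.2,0]]]';python3 -c "
from h import *
meas()
t=[arm.get_image(n)['color'] for n in('top','side')];cv2.imwrite('pics/d.png',cv2.resize(np.hstack(t),(800,300)))"
```

```text
time: 9.95
position: [0.6679, -0.0539, 0.2348]
ee_rot: [[-0.216, 0.976, 0.007], [0.976, 0.216, -0.001], [-0.003, 0.007, -1.0]]
contact_force: [0.2, 1.3, 0.6]
width: 0.0396
gripper_force: 0.0
top 2030 0.06702680163683195 ((617.8330688476562, 173.92308044433594), (86.183837890625, 160.33706665039062), 12.450813293457031) board corners [[0.034, 0.2], [0.034, 0.039], [0.12, 0.04], [0.121, 0.199]]
side 1292 0.06570003221195003 ((618.4874267578125, 173.3632049560547), (86.62976837158203, 160.65589904785156), 12.53132152557373) board corners [[0.035, 0.199], [0.035, 0.039], [0.121, 0.039], [0.121, 0.199]]
tcp board 0.07536533411123329 -0.10889381595565818 [ 0.66515224 -0.05007063  0.23057156]
```

View pics/d.png

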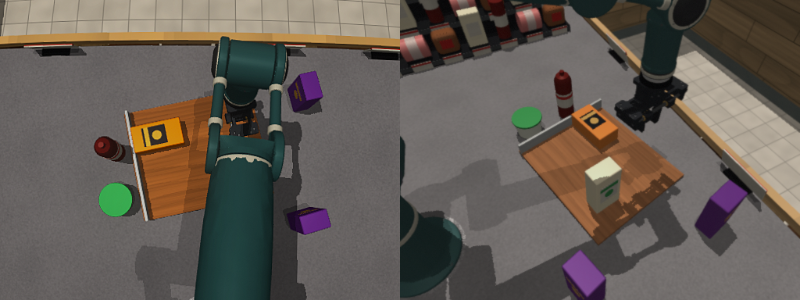

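The orange loaf lies flush against the rail, at top view (160,135). The white loaf at side view (603,185), the salami and the tub have not moved, and the arm is clear.

```bash
python3 -c "
from station import arm
print(arm.sign_off())"
```

```text
the job is handed in; nothing more can be done
None
```

The job is handed in: the orange loaf lies on its broad side, measured square (under 0.01 rad) and within about 1 mm of the rail. In the last pictures the white loaf, salami and tub stand where they were and the arm is clear; the hand-in gave no verdict.

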